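Hold the spring clamp open over the panel edge

ROBOT

A 6-joint arm with a two-finger parallel gripper is mounted at the origin on a cart in front of the work surface, level with it; the furniture and walls round the work are solid. World frame = base frame: x ahead of the robot, y to its left, z up, the work surface at z = 0. Lengths are in m, angles in rad, forces in N, time in s.
With the tool pointing down it reaches from about 0.35 to 0.975 m from the base axis. Payload 4.9 kg.
Tool frame: the origin (TCP) lies at the very end of the fingers, on their centre line; the grasp point (between the pads) lies 19 mm behind it (manip.hold_point_z is the distance from the TCP to the grasp point, in m); z points along the fingers, y is the direction in which the jaws open and shut (so a half turn about z gives the same grasp; the last joint's range is limited). The gripper opens to 85 mm and grips with 20 to 120 N. Pads are 22 mm wide; open, the fingers measure 114 mm over their backs; the gripper's body (76 mm by 85 mm) begins 54 mm behind the grasp point. The pads swing forward as they close: fully open they stand 13 mm farther back than shut.
Start: joints at [-1.326, 0.053, 1.613, -0, 1.476, -0.119], TCP at [0.222, -0.584, 0.231] pointing down, gripper open.
Joint ranges: [-3.01, 3.01], [-1.01, 2.22], [0.06, 2.58], [-1.02, 4.17], [0.09, 2.62], [-3.14, 3.14]. Speed limits (rad/s): [2.57, 2.57, 3.14, 3.14, 3.14, 3.14].

INTERFACE

Orientations are given as a unit quaternion [w, x, y, z].
In Python, from plant import manip gives the robot as it stands. The module is installed in compiled form; this text tells all that it offers.
- The arm moves only by the shell command python3 -m creep 'ROWS'. ROWS is JSON, a list of rows, each a list of 7 numbers: the turn, a rotation vector about the tool's x, y, z in degrees, then the shift along the tool's x, y, z in m, then the opening, from 0 (shut) to 1 (fully open). In form: [[ax, ay, az, tx, ty, tz, jaw], ...]. A call has 1 to 20 rows; each row shifts and turns the commanded pose from where the row before left it, along the tool's axes as they then stand; what a row does not reach is not made up. A row lasts 1/12 s, in which the tool goes at most 41.7 mm and 7.16 degrees, less where a joint would pass 70% of its speed; a pose out of reach is approached as far as the arm can. A call is refused whole if a number of a shift passes 0.0417 or a number of a turn 7.16, either way. A call with a gripper value outside its range is refused whole. The fingers move at their own pace and stop on an object; the grip force is fixed at half the most. Time passes only in rows, so rows that do not move let the fingers close. It gives the time, the measured TCP pose, the force and the opening at its end, in the units of the state.
- manip.state(): the state, without advancing time (a new reading comes with each control period).
- manip.grab_frame(name): name is "side" or "top" or "wrist"; returns the picture (480x640x3 uint8, blue, green, red); there is no depth.
- manip.get_calibration(name): a dict with "fx", "fy", "cx", "cy" (pixels), "xyz" and "attitude" of the camera in the world. Camera axes: x right, y down, z forward; pixel columns grow to the right and rows downward; lengths in m; the calibration is good to about 2 mm. A picture is of the moment at which its call begins: read the wrist's pose just before it. get_calibration takes no time and is no camera call; for the wrist camera it gives the pose at the moment of the call.
- manip.job_done(): hands the job in, once; it reports no verdict.
Trained networks look in the newest picture that a camera, given by its name, has taken for a name from the list of things; names that differ only in an ending like _2 or _b are one class to them, and where a whole thing is asked for, a point or a joint stands for the part that bears it (a point fixed in the world has none). Each returns a list of dicts, best first, with "confidence" (0 to 1); they miss things now and then, are a little off and sometimes report something else, mostly with a low value. They report only what shows in the picture. A call takes as long as a camera call.
- manip.cut_out(target, camera): "pixels" (480x640 bool, what is visible of it) and "rect" ([left, top, right, bottom] in pixels, round what is visible of it).
The state is a dict: "time": time; "joint_pos": joint angles; "joint_vel": joint speeds; "joint_efforts": joint torques, N m; "tool_pos": TCP position; "tool_rot": TCP orientation; "contact_force": force on the tool from outside, world axes, zero at the start; "ft_torque": the same for the moment, N m; "gripper_width": opening from 0.0 (shut) to 1.0 (fully open).
Only numpy, scipy, OpenCV 4.12 (cv2) and the standard library are available. Lean on these libraries where they do the work, as an engineer would, in place of code of your own. Each camera call takes 0.05 s, during which the arm holds its last target.

TASK

Squeeze the handles of the spring clamp with the orange tips so that it lets go of the rail, lift it off, and hold it wide open over the top edge of the upright plywood panel at the red mark: one jaw well down on either side of the panel, no part of the clamp touching it, so that a facing strip can be slipped in before the clamp is let go. Finish like that, still squeezing and holding the clamp in the air; do not shove the panel, and leave the blue clamp, the nail tin and the small wooden sleeve alone.

Things in the scene. Friction and masses are not known exactly. Their poses are not given: they have to be found in the camera images.
- clamp: Spring clamp with orange tips, 0.12 kg, clipped over the rail, jaws down, handles up: two levers on a hinge with a 14 mm thick coil. Origin: middle of the hinge; z up to the handles, x along the hinge (and the rail), y across. The frame is fixed to the -y lever, so it leans by half the opening angle when the clamp is squeezed evenly.
- clamp_grip_a (a point): Centre of the orange grip block (24 mm along x, 10 thick, 22 high) on the -y handle, 50 mm above and 23.5 mm beside the hinge on the rail. The flat outer faces lean outward: 62 mm over both at their top edges, 59 mm above the hinge. Fully open they are parallel, 31 mm over both, 43 to 65 mm above it. Pressing them together opens the jaws: 4 N at first, 12 N at the end.
- clamp_grip_b (a point): The same point of the +y handle's grip block.
- clamp_lever (a joint): Opening angle of the orange clamp's levers in rad: 0 as clipped on the 6 mm rail, 0.5 fully open (stop), -0.13 jaws shut on nothing. A spring closes it.
- clamp_tip_a (a point): Inner lower corner, mid-width, of the orange jaw pad on the -y side. A pad is 22 mm wide along x and reaches from 30 to 46 mm below the hinge; on the rail its inner face is 3 mm from the middle plane. Fully open, the tips gape 28 mm and are about 45 mm below the hinge.
- clamp_tip_b (a point): The same point of the jaw pad on the +y side.
- rail: Wooden storage rail, fixed: an upright board 230 mm long, 6 mm thick, top edge 90 mm above the bench, on a foot 250 x 80 x 16 mm. Origin in the middle of the underside, x along the board. The two clamps are clipped on it side by side, hinges 16 mm above its top edge, in either order.
- panel: Upright plywood panel 180 mm long, 6 mm thick, in a dark wooden stand (130 x 72 x 26 mm); its straight top edge is 110 mm above the bench. Loose, 0.9 kg in all. Origin in the middle of the underside, x along the panel, y across it, z up.
- mark (a point): The red mark: a red band 8 mm wide across the panel's top edge and 30 mm down both faces, 30 mm from the middle along the panel's +x. This point is the middle of the top edge there.
- blue_clamp: The same kind of spring clamp with blue tips, on the rail beside the orange one, at least 90 mm from it (hinge to hinge). Leave it alone. Origin and axes as for the orange clamp.
- nail_tin: Grey open tin of nails, 66 mm across, 75 mm high, standing on the bench; origin in the middle of its underside. Leave it alone.
- sleeve: Small turned wooden sleeve (spool shape), 44 mm across, 40 mm high, standing on the bench; origin in the middle of its underside. Leave it alone.

How it is judged:
By the outcome, as a careful person would: the job done as asked, in the order asked, and still so for the second after the job is handed in, while the arm keeps its last pose, push and grip.
It also fails if it takes over 32 s, if anything falls off the work surface, if the arm or the gripper's body presses on something with over 40 N, if the wrist force passes 120 N, or if a joint passes its speed limit or range.

## Working session

There is one attempt and no reset: what is moved stays moved. The work goes in short steps, Python scripts to look and compute and a shell command to move; the robot and the scene stay as the last step left them, time stands still between calls to the robot, and variables do not carry over. Pictures are saved under pics/ and viewed, and the job is handed in when it is done.

```bash
mkdir -p pics; ls
python3 - <<'E'
from plant import manip
import cv2
print(manip.state())
print(manip.hold_point_z)
for n in ["side","top","wrist"]:
    print(n,manip.get_calibration(n))
    cv2.imwrite(f"pics/{n}0.png",manip.grab_frame(n))
E
```

```text
pics
{'time': 0.0, 'joint_pos': array([-1.32599385e+00,  5.33300931e-02,  1.61427759e+00,  1.33130164e-05,
        1.47598795e+00, -1.19002583e-01]), 'joint_vel': array([-0.00041571,  0.00102975, -0.00016573, -0.00073484,  0.00037123,
       -0.00113494]), 'joint_efforts': array([-1.41166747e-03, -3.93681335e+01, -3.70180249e+01, -1.71254096e-04,
        7.00518911e-03,  1.10445157e-05]), 'tool_pos': array([ 0.2222485 , -0.58349465,  0.23008941]), 'tool_rot': array([-9.99921705e-04,  9.83500925e-01,  1.80900324e-01, -5.63389915e-05]), 'contact_force': array([ 0.3951058 , -0.07878683,  0.79692952]), 'ft_torque': array([-0.01492887,  0.0211949 , -0.01268731]), 'gripper_width': 1.0012443195291034}
0.0187
side {'fx': 533.0566929790201, 'fy': 533.0566929790201, 'cx': 314.7953851759553, 'cy': 228.04326927938513, 'xyz': array([0.40118583, 0.45676402, 0.61149822]), 'attitude': array([ 0.05979753, -0.11545778,  0.87641274, -0.46367496])}
top {'fx': 474.2463815763764, 'fy': 474.2463815763764, 'cx': 317.8143941674926, 'cy': 241.4859637503428, 'xyz': array([ 0.4339704 , -0.22402874,  0.9333689 ]), 'attitude': array([-0.07522892,  0.74139304, -0.66332567,  0.06838153])}
wrist {'fx': 351.4417843385777, 'fy': 351.4417843385777, 'cx': 321.4683480754346, 'cy': 238.37733844049376, 'xyz': array([ 0.29012407, -0.55706258,  0.37305723]), 'attitude': array([ 0.11834489,  0.81486846, -0.56136254, -0.08280082])}
```

View pics/side0.png

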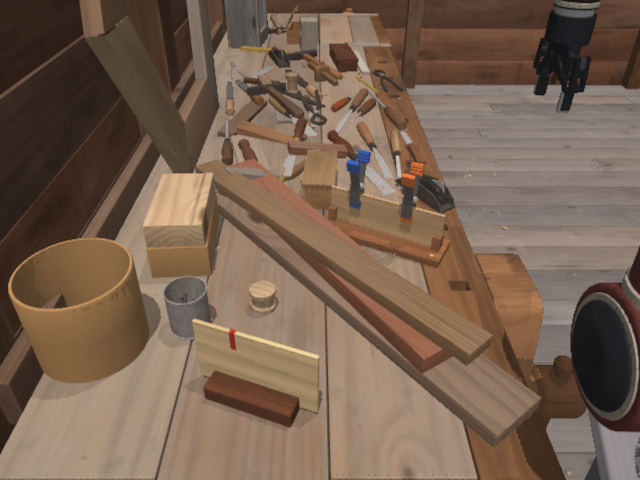

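View pics/top0.png

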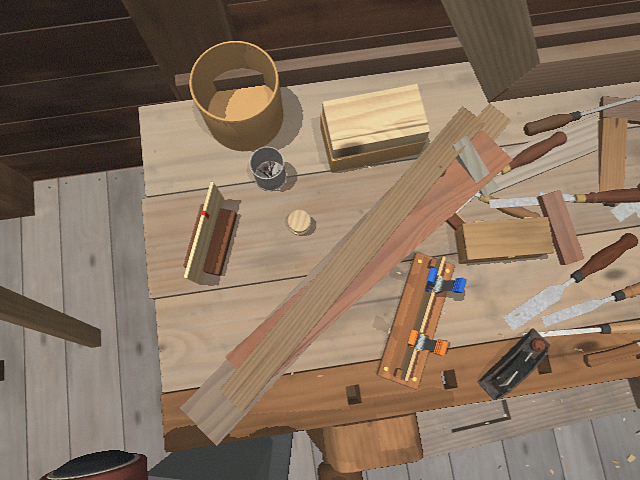

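View pics/wrist0.png

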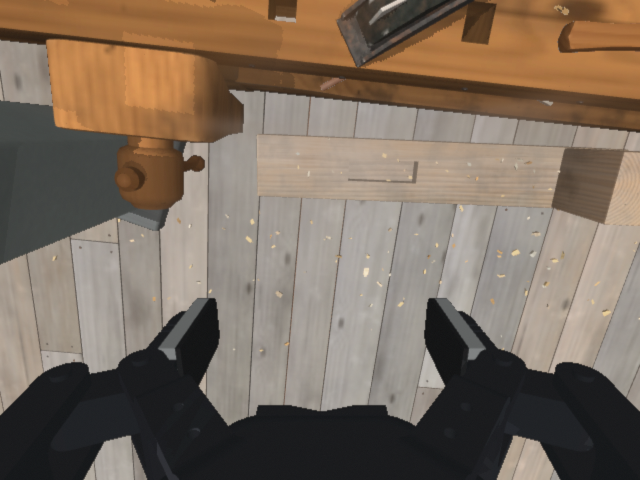

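```bash
cat > h.py <<'E'
import numpy as np, cv2
from plant import manip
from scipy.spatial.transform import Rotation as R
def q2R(q): return R.from_quat([q[1],q[2],q[3],q[0]]).as_matrix()
def ray(c,u,v):
    d=np.array([(u-c["cx"])/c["fx"],(v-c["cy"])/c["fy"],1.]); return np.array(c["xyz"]),q2R(c["attitude"])@d
def atz(c,u,v,z):
    o,d=ray(c,u,v); return o+d*(z-o[2])/d[2]
def proj(c,p):
    q=q2R(c["attitude"]).T@(np.asarray(p)-c["xyz"]); return np.array([c["fx"]*q[0]/q[2]+c["cx"],c["fy"]*q[1]/q[2]+c["cy"]])
def tri(ps):
    A=np.zeros((3,3));b=np.zeros(3)
    for c,u,v in ps:
        o,d=ray(c,u,v); d=d/np.linalg.norm(d); P=np.eye(3)-np.outer(d,d); A+=P;b+=P@o
    x=np.linalg.solve(A,b); return x,[np.linalg.norm(proj(c,x)-[u,v]) for c,u,v in ps]
def crop(im,x0,y0,x1,y1,s,name):
    cv2.imwrite(name,cv2.resize(im[y0:y1,x0:x1],None,fx=s,fy=s,interpolation=cv2.INTER_CUBIC))
E
python3 - <<'E'
from h import *
for n,b1,b2 in [("top",(370,240,480,400),(170,170,250,290)),("side",(310,140,460,270),(180,310,330,430))]:
    im=manip.grab_frame(n)
    a=cv2.resize(im[b1[1]:b1[3],b1[0]:b1[2]],None,fx=4,fy=4,interpolation=cv2.INTER_CUBIC); cv2.imwrite(f"pics/{n}_rail.png",a[:600])
    a=cv2.resize(im[b2[1]:b2[3],b2[0]:b2[2]],None,fx=5,fy=5,interpolation=cv2.INTER_CUBIC); cv2.imwrite(f"pics/{n}_pan.png",a)
    ms=np.zeros((480,640,3),np.uint8)
    for t in ["clamp","clamp_grip_a","rail","panel","mark","blue_clamp","nail_tin","sleeve","clamp_tip_a"]:
        for r in manip.cut_out(t,n)[:3]:
            m=r["pixels"]; ys,xs=np.nonzero(m)
            print(n,t,round(r["confidence"],2),np.round(r["rect"]),m.sum(),xs.mean().round(1),ys.mean().round(1))
            np.save(f"{n}_{t}.npy",m) if r["confidence"]>.5 else 0
E
```

```text
top clamp 0.92 [407. 326. 449. 356.] 573 425.6 343.2
top clamp_grip_a 0.82 [411. 329. 445. 358.] 588 426.3 343.1
top clamp_grip_a 0.67 [410. 325. 420. 350.] 133 412.4 337.9
top rail 0.86 [377. 252. 454. 388.] 4811 413.5 321.8
top panel 0.78 [182. 181. 237. 284.] 3083 209.2 237.6
top mark 0.84 [183. 182. 236. 286.] 3082 209.2 237.6
top blue_clamp 0.8 [428. 267. 468. 295.] 600 443.1 283.1
top blue_clamp 0.68 [404. 328. 418. 348.] 126 411.9 338.8
top nail_tin 0.71 [248. 147. 287. 190.] 1217 267.7 168.0
top sleeve 0.84 [286. 210. 307. 236.] 464 298.7 222.0
top sleeve 0.39 [373. 253. 455. 389.] 4828 413.3 322.3
top clamp_tip_a 0.91 [407. 330. 451. 354.] 499 426.0 343.3
side clamp 0.85 [400. 166. 423. 224.] 830 409.9 191.5
side clamp_grip_a 0.89 [400. 168. 417. 224.] 633 407.3 198.7
side clamp_grip_a 0.86 [398. 165. 427. 222.] 771 410.4 190.1
side rail 0.94 [329. 189. 447. 267.] 5404 389.6 227.5
side rail 0.42 [192. 320. 320. 428.] 9020 255.5 373.7
side panel 0.79 [193. 320. 322. 428.] 8997 255.9 373.7
side mark 0.96 [193. 320. 319. 430.] 8985 255.9 373.8
side blue_clamp 0.7 [349. 148. 369. 210.] 903 357.2 177.5
side blue_clamp 0.42 [399. 173. 417. 222.] 552 406.9 197.8
side nail_tin 0.9 [159. 274. 208. 337.] 2239 185.6 305.2
side nail_tin 0.53 [349. 151. 370. 210.] 858 356.9 177.0
side sleeve 0.69 [250. 282. 274. 314.] 793 262.2 297.2
side clamp_tip_a 0.87 [400. 162. 424. 223.] 943 410.0 190.9
side clamp_tip_a 0.57 [399. 173. 416. 224.] 579 407.2 197.3
```

View pics/top_rail.png

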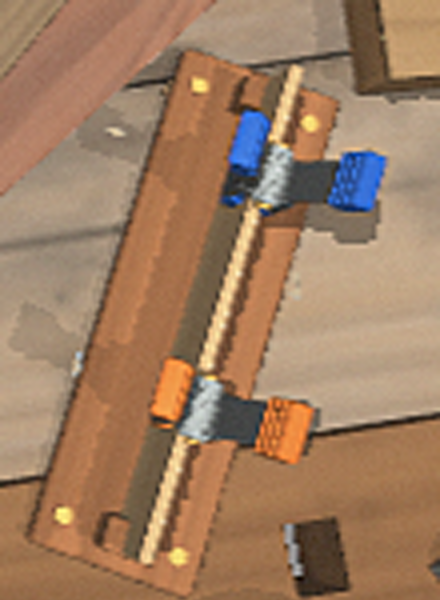

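View pics/side_rail.png

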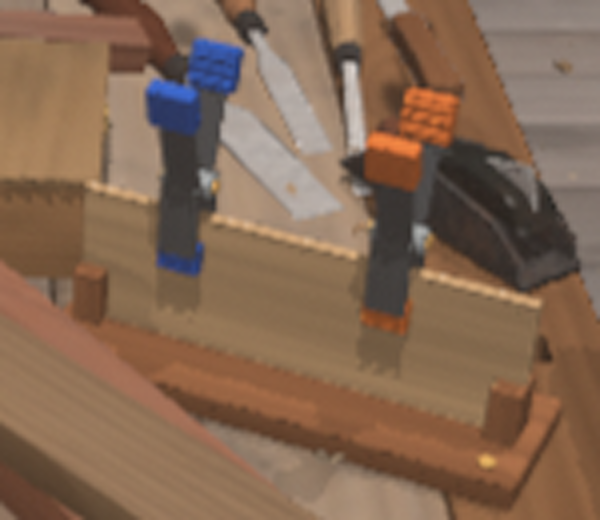

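View pics/top_pan.png

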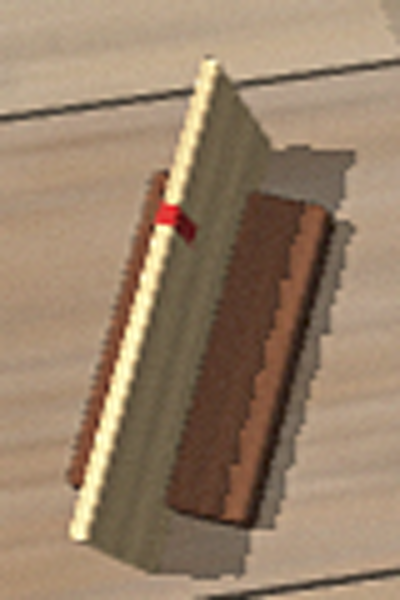

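View pics/side_pan.png

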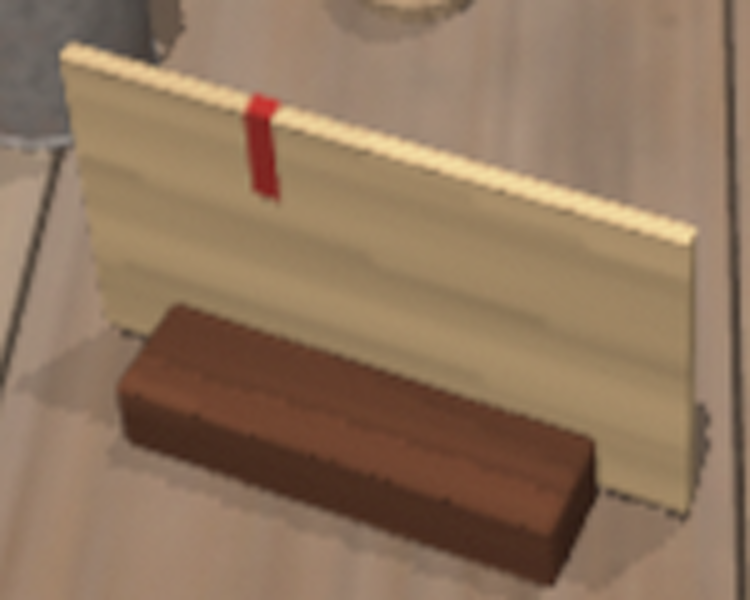

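Run:
```python
from h import *
T=manip.get_calibration("top");S=manip.get_calibration("side")
pr=lambda n,x:print(n,np.round(x,4))
r1=atz(T,444.2,256.8,.09);r2=atz(T,406.8,379.5,.09);pr("rail",[r1,r2,]);print(np.linalg.norm(r1-r2),np.degrees(np.arctan2(*(r2-r1)[1::-1])))
s1=atz(S,310+90/4,140+184/4,.09); s2=atz(S,310+540/4,140+301/4,.09); pr("rail side",[s1,s2]);print(np.linalg.norm(s1-s2),np.degrees(np.arctan2(*(s2-s1)[1::-1])))
for n,a,b in [("gripL",(413,338.2),(408.2,180)),("gripR",(441.2,347.5),(417.5,169)),("coil",(421.2,342),(415,200))]:
    x,e=tri([(T,*a),(S,*b)]);pr(n,x);print(e)
pr("coil z",atz(T,421.2,342,.112))
p1=atz(T,212,182,.11);p2=atz(T,185.6,277.4,.11);m=atz(T,203.6,213,.11);pr("panel top",[p1,p2,m]);print(np.linalg.norm(p1-p2),np.degrees(np.arctan2(*(p2-p1)[1::-1])))
q1=atz(S,193.6,319.6,.11);q2=atz(S,318.4,357.6,.11);m=atz(S,232.8,330.2,.11);pr("panel side",[q1,q2,m]);print(np.linalg.norm(q1-q2),np.degrees(np.arctan2(*(q2-q1)[1::-1])))
```

```text
rail [[ 0.6045 -0.4359  0.09  ]
 [ 0.3842 -0.3843  0.09  ]]
0.22627688715697492 166.83206972808293
rail side [[ 0.6018 -0.4344  0.09  ]
 [ 0.3814 -0.3844  0.09  ]]
0.22599018042368257 167.19661338116197
gripL [ 0.4531 -0.377   0.1559]
[np.float64(0.1095428767648314), np.float64(0.09992318212559191)]
gripR [ 0.4426 -0.4231  0.1556]
[np.float64(0.49493213077245235), np.float64(0.4334134205611351)]
coil [ 0.4439 -0.4022  0.1026]
[np.float64(3.279529271275826), np.float64(3.037115549220413)]
coil z [ 0.4493 -0.4     0.112 ]
panel top [[ 0.6916 -0.003   0.11  ]
 [ 0.5139  0.0157  0.11  ]
 [ 0.6323  0.0029  0.11  ]]
0.17862730889620831 174.01339560624876
panel side [[ 0.6901 -0.0032  0.11  ]
 [ 0.5126  0.0177  0.11  ]
 [ 0.6322  0.0015  0.11  ]]
0.17873598789207754 173.2626764404709
```

```bash
python3 -m creep '[[0,0,6.76,0,0,0,1],[0,0,6.76,0,0,0,1],[0,0,6.76,0,0,0,1],[0,0,6.76,0,0,0,1],[0,0,6.76,0,0,0,1],[0,0,0,0.0298,-0.0383,0,1],[0,0,0,0.0298,-0.0383,0,1],[0,0,0,0.0298,-0.0383,0,1],[0,0,0,0.0298,-0.0383,0,1],[0,0,0,0.0298,-0.0383,0,1],[0,0,0,0.0298,-0.0383,0,1],[0,0,0,0,0,0,1],[0,0,0,0,0,0,1]]'
python3 - <<'E'
from h import *
s=manip.state();print(s['time'],s['tool_pos'],s['joint_pos'],np.degrees(np.arctan2(*q2R(s['tool_rot'])[1::-1,0])))
c=manip.get_calibration("wrist");im=manip.grab_frame("wrist");cv2.imwrite("pics/w1.png",im)
for n,p in [("L",(.4531,-.377,.156)),("R",(.4426,-.4231,.156)),("hinge",(.448,-.3995,.106))]: print(n,proj(c,p))
E
```

```text
time: 2.23
tool_pos: [0.4177, -0.4248, 0.2314]
tool_rot: [0.0, 0.994, -0.111, -0.0]
contact_force: [0.3, -0.2, -0.5]
gripper_width: 0.998
2.2333 [ 0.41766945 -0.42478686  0.23139914] [-9.18569674e-01 -1.62661589e-02  1.68260193e+00 -3.28305417e-04
  1.47509055e+00  8.74303882e-01] -12.722292854403047
L [236.89840907 212.96146029]
R [311.42886155 213.11013393]
hinge [281.77807391 198.91892876]
```

View pics/w1.png

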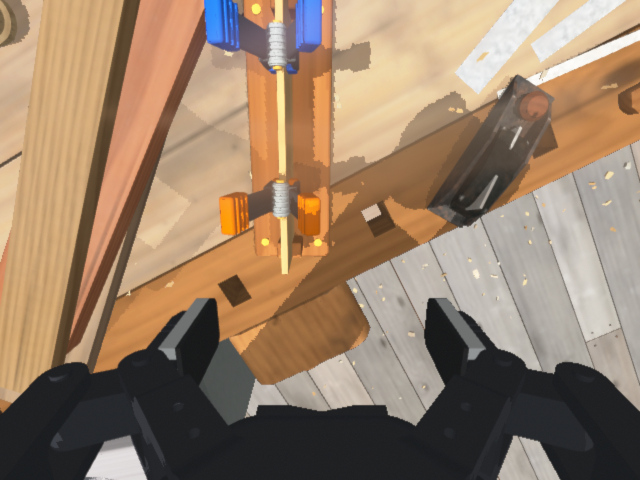

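Run:
```python
from h import *
c=manip.get_calibration("wrist")
a=atz(c,285,271,.09);b=atz(c,281.5,100,.09);print(a,b,np.degrees(np.arctan2(*(b-a)[1::-1])))
l=atz(c,220,214,.165);r=atz(c,320.5,214,.165);print(l,r,(l+r)/2,np.linalg.norm(l-r)); h=atz(c,281.5,199,.112);print(h)
s=manip.state();Rt=q2R(s['tool_rot'])
for p in [(l+r)/2,[.448,-.3997,.141]]: print(Rt.T@(np.array(p)-s['tool_pos']))
print(Rt.T@(h-s['tool_pos']))
```

```text
[ 0.38277123 -0.38492938  0.09      ] [ 0.51758534 -0.41717683  0.09      ] -13.45234974025809
[ 0.4552444  -0.37055433  0.165     ] [ 0.44164566 -0.43018267  0.165     ] [ 0.44844503 -0.4003685   0.165     ] 0.06115934159914579
[ 0.44784796 -0.4013395   0.112     ]
[ 0.02538642 -0.03195092  0.06631275]
[ 0.02481069 -0.03251587  0.09031263]
[ 0.02503555 -0.03089839  0.11931339]
```

```bash
python3 -m creep '[[0,0,0.4,0,0,0,1],[0,0,0,0.0125,-0.016,0,1],[0,0,0,0.0125,-0.016,0,1],[0,0,0,0,0,0,1],[0,0,0,0,0,0,1],[0,0,0,0,0,0,1]]'
python3 - <<'E'
from h import *
s=manip.state();Rt=q2R(s['tool_rot']);print(s['tool_pos'],np.degrees(np.arctan2(*Rt[1::-1,0])), Rt[:,2])
print(Rt.T@(np.array([.4483,-.4002,.141])-s['tool_pos']))
c=manip.get_calibration("wrist");im=manip.grab_frame("wrist");cv2.imwrite("pics/w2.png",im)
E
```

```text
time: 2.78
tool_pos: [0.4468, -0.402, 0.2312]
tool_rot: [0.0, 0.993, -0.117, -0.0]
contact_force: [0.1, -0.1, 0.4]
gripper_width: 1.005
[ 0.44684956 -0.4019885   0.23120401] -13.462181890638874 [-6.03282768e-04 -2.63729302e-04 -9.99999783e-01]
[ 0.0010416  -0.00211283  0.09020265]
```

View pics/w2.png

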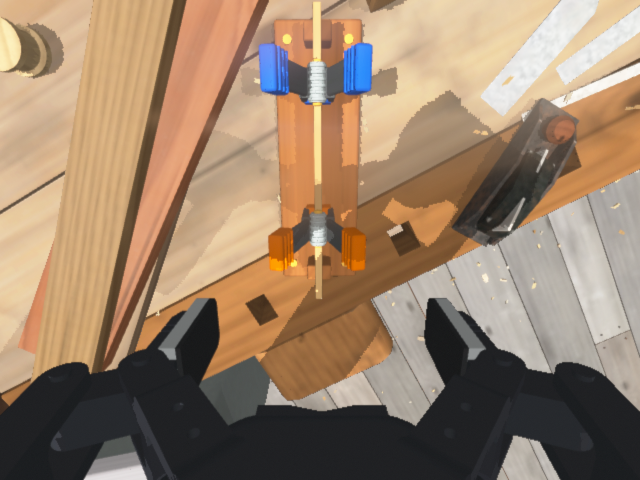

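```bash
python3 -m creep '[[0,0,0,0.001,-0.0023,0,1],[0,0,0,0,0,0.03,1],[0,0,0,0,0,0.03,1],[0,0,0,0,0,0.03,1],[0,0,0,0,0,0,1],[0,0,0,0,0,0,1],[0,0,0,0,0,0,1]]'
python3 - <<'E'
from h import *
s=manip.state();Rt=q2R(s['tool_rot']);print(s['tool_pos'],np.degrees(np.arctan2(*Rt[1::-1,0])), Rt[:,2])
print(Rt.T@(np.array([.4483,-.4002,.141])-s['tool_pos']))
im=manip.grab_frame("wrist");cv2.imwrite("pics/w3.png",im)
im=manip.grab_frame("side");crop(im,340,100,480,240,4,"pics/s3.png")
E
```

```text
time: 3.42
tool_pos: [0.4499, -0.3998, 0.1431]
tool_rot: [0.001, 0.993, -0.117, 0.001]
contact_force: [0.2, -0.4, 0.5]
gripper_width: 1.003
[ 0.44987501 -0.39978486  0.14313372] -13.385803110660587 [ 0.00145914 -0.00169702 -0.9999975 ]
[-0.00143998  0.00076569  0.00213212]
```

View pics/w3.png

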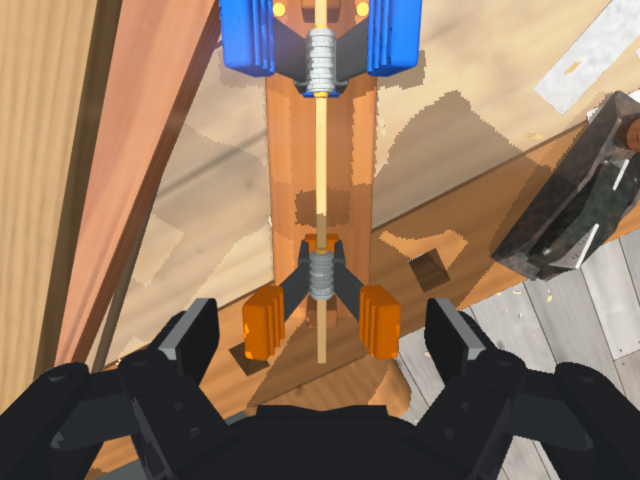

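View pics/s3.png

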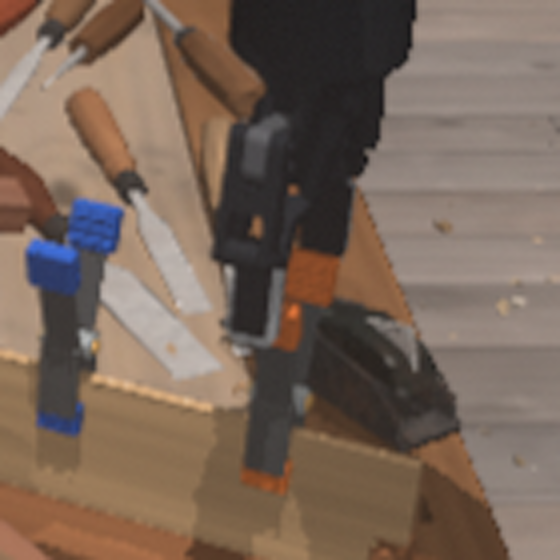

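Run:
```python
from h import *
c=manip.get_calibration("wrist")
print(manip.state()['tool_pos'])
for v in (253,276,299): print(atz(c,321.5,v,.113))
for p in [(244,285),(244,357),(399,285),(399,357)]: print(atz(c,*p,.165))
```

```text
[ 0.45054026 -0.40028988  0.14442512]
[ 0.4627853  -0.40252613  0.113     ]
[ 0.45015738 -0.39952792  0.113     ]
[ 0.43701688 -0.39640801  0.113     ]
[ 0.47439964 -0.37501439  0.165     ]
[ 0.44419567 -0.36582753  0.165     ]
[ 0.4607815  -0.43206228  0.165     ]
[ 0.42962358 -0.42668552  0.165     ]
```

```bash
python3 -m creep '[[0,0,0,0,0,0,0.75],[0,0,0,0,0,0,0.7],[0,0,0,0,0,0,0.65],[0,0,0,0,0,0,0.6],[0,0,0,0,0,0,0.6],[0,0,0,0,0,0,0.6]]'
python3 - <<'E'
from h import *
s=manip.state();print(s['tool_pos'],s['contact_force'],s['gripper_width'])
im=manip.grab_frame("wrist");cv2.imwrite("pics/w4.png",im)
im=manip.grab_frame("side");crop(im,340,100,480,240,4,"pics/s4.png")
E
```

```text
time: 4.02
tool_pos: [0.4493, -0.3986, 0.141]
tool_rot: [-0.0, 0.993, -0.116, -0.0]
contact_force: [0.2, -0.4, -1.4]
gripper_width: 0.602
[ 0.4493307  -0.39864833  0.14102598] [ 0.21109277 -0.40612439 -1.41132175] 0.6022662931858215
```

View pics/w4.png

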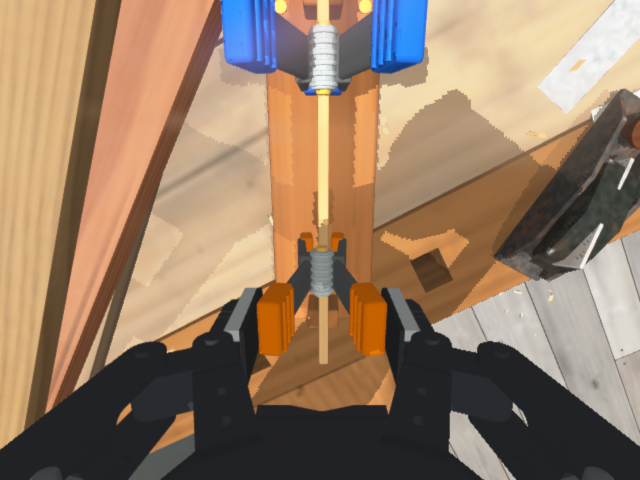

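View pics/s4.png

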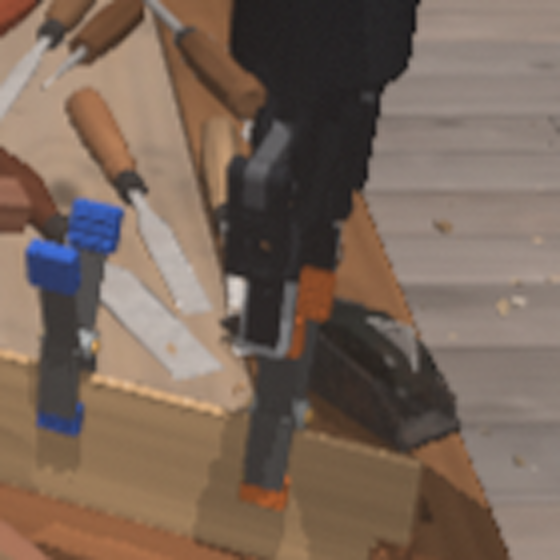

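```bash
python3 -m creep '[[0,0,0,0,0,0,0.55],[0,0,0,0,0,0,0.5],[0,0,0,0,0,0,0.45],[0,0,0,0,0,0,0.4],[0,0,0,0,0,0,0.3],[0,0,0,0,0,0,0],[0,0,0,0,0,0,0],[0,0,0,0,0,0,0],[0,0,0,0,0,0,0]]'
python3 - <<'E'
from h import *
s=manip.state();print(s['tool_pos'],s['contact_force'],s['gripper_width'])
im=manip.grab_frame("wrist");cv2.imwrite("pics/w5.png",im)
im=manip.grab_frame("side");crop(im,340,100,480,240,4,"pics/s5.png")
E
```

```text
time: 4.87
tool_pos: [0.4507, -0.4002, 0.1442]
tool_rot: [0.002, 0.993, -0.116, 0.002]
contact_force: [0.4, 1.4, 7.5]
gripper_width: 0.324
[ 0.45067145 -0.40015358  0.14421162] [0.36936404 1.38494274 7.45943912] 0.3237781059105439
```

View pics/w5.png

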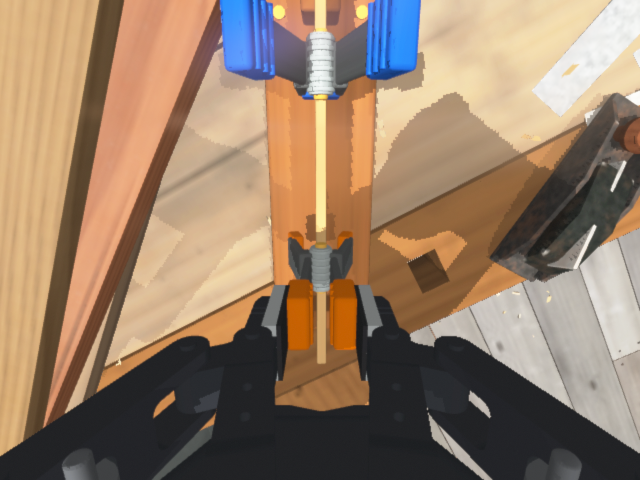

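View pics/s5.png

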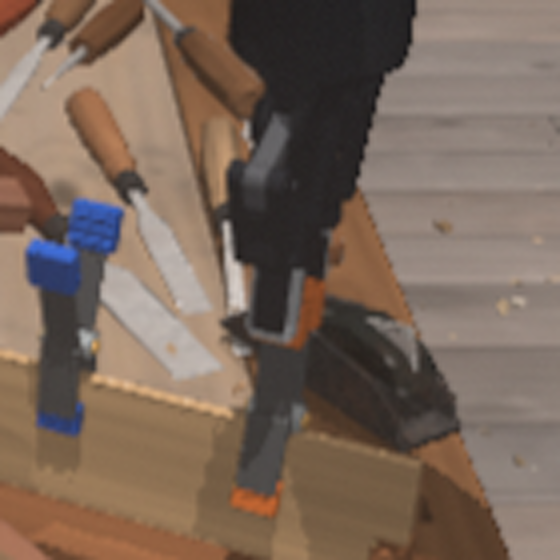

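```bash
python3 -m creep '[[0,0,0,0,0,-0.015,0],[0,0,0,0,0,-0.025,0],[0,0,0,0,0,-0.03,0],[0,0,0,0,0,-0.03,0],[0,0,0,0,0,-0.03,0],[0,0,0,0,0,0,0],[0,0,0,0,0,0,0]]'
python3 - <<'E'
from h import *
s=manip.state();print(s['tool_pos'],s['contact_force'],s['gripper_width'])
im=manip.grab_frame("wrist");cv2.imwrite("pics/w6.png",im)
im=manip.grab_frame("side");crop(im,340,60,480,200,4,"pics/s6.png")
E
```

```text
time: 5.55
tool_pos: [0.4502, -0.3997, 0.2739]
tool_rot: [0.002, 0.993, -0.116, 0.002]
contact_force: [0.1, -0.2, -1.7]
gripper_width: 0.327
[ 0.45021364 -0.39972553  0.27393753] [ 0.08785424 -0.18198884 -1.71571605] 0.3265519973114671
```

View pics/w6.png

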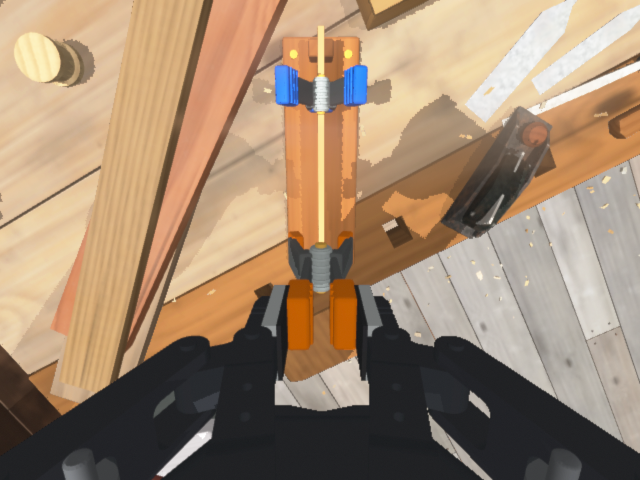

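View pics/s6.png

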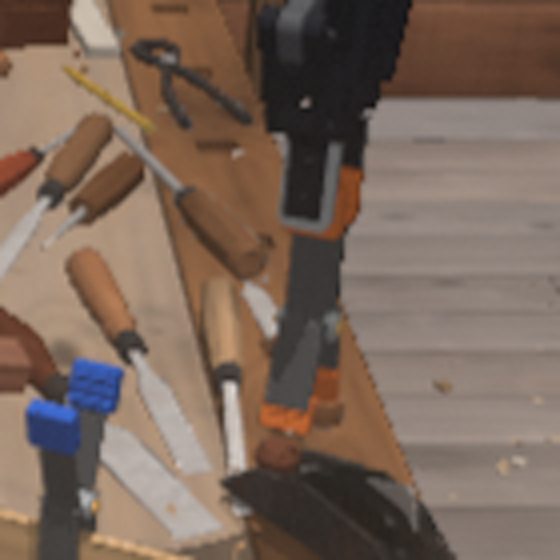

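Run:
```python
from h import *
S=manip.get_calibration("side");W=manip.get_calibration("wrist")
s=manip.state();Rt=q2R(s['tool_rot']);t=s['tool_pos']
print(t)
for dz in (.076,.080,.084,.088,.092):
    print(dz,[np.round((proj(S,t+Rt@[0,y,dz])-[340,60])*4) for y in (-.014,-.02,.014)], [np.round(proj(W,t+Rt@[0,y,dz])) for y in (-.014,.014)])
for dz in (.030,.034,.038,.042,.046,.05):
    print(dz,[np.round((proj(S,t+Rt@[x,0,dz])-[340,60])*4) for x in (-.013,0,.013)],[np.round(proj(W,t+Rt@[x,0,dz-.007])) for x in (-.013,0,.013)])
```

```text
[ 0.44901534 -0.39838075  0.2697098 ]
0.076 [array([286., 395.]), array([282., 401.]), array([308., 370.])] [array([301., 249.]), array([344., 249.])]
0.08 [array([286., 403.]), array([281., 409.]), array([307., 378.])] [array([302., 247.]), array([344., 247.])]
0.084 [array([285., 412.]), array([280., 417.]), array([306., 386.])] [array([302., 245.]), array([343., 245.])]
0.088 [array([284., 420.]), array([279., 426.]), array([305., 394.])] [array([302., 243.]), array([343., 243.])]
0.092 [array([283., 428.]), array([278., 434.]), array([304., 402.])] [array([303., 241.]), array([343., 241.])]
0.03 [array([338., 290.]), array([309., 284.]), array([280., 278.])] [array([323., 304.]), array([323., 281.]), array([323., 257.])]
0.034 [array([337., 299.]), array([308., 293.]), array([279., 287.])] [array([323., 301.]), array([323., 278.]), array([323., 255.])]
0.038 [array([336., 308.]), array([307., 301.]), array([278., 295.])] [array([323., 297.]), array([323., 275.]), array([323., 252.])]
0.042 [array([335., 316.]), array([306., 310.]), array([277., 304.])] [array([323., 294.]), array([323., 272.]), array([323., 250.])]
0.046 [array([334., 325.]), array([305., 319.]), array([276., 313.])] [array([323., 291.]), array([323., 270.]), array([323., 247.])]
0.05 [array([333., 334.]), array([304., 327.]), array([275., 321.])] [array([323., 288.]), array([323., 267.]), array([323., 245.])]
```

```bash
python3 -m creep '[[0,0,-3.5,0,0,0,0],[0,0,-3.5,0,0,0,0],[0,0,0,0.005,-0.016,0,0],[0,0,0,0.0105,-0.0322,0,0],[0,0,0,0.0105,-0.0322,0,0],[0,0,0,0.0105,-0.0322,0,0],[0,0,0,0.0105,-0.0322,0,0],[0,0,0,0.0105,-0.0322,0,0],[0,0,0,0.0105,-0.0322,0,0],[0,0,0,0.0105,-0.0322,0,0],[0,0,0,0.0105,-0.0322,0,0],[0,0,0,0.0105,-0.0322,0,0],[0,0,0,0.0105,-0.0322,0,0],[0,0,0,0.0105,-0.0322,0,0],[0,0,0,0.0105,-0.0322,0,0],[0,0,0,0.005,-0.016,0,0],[0,0,0,0,0,0,0],[0,0,0,0,0,0,0],[0,0,0,0,0,0,0]]'
cat > look.py <<'E'
import sys
from h import *
k=sys.argv[1]
s=manip.state();Rt=q2R(s['tool_rot']);t=s['tool_pos'];print(t,s['contact_force'],s['gripper_width'],"yaw",np.degrees(np.arctan2(*Rt[1::-1,0])),Rt[:,2])
W=manip.get_calibration("wrist");im=manip.grab_frame("wrist");cv2.imwrite(f"pics/w{k}.png",im)
S=manip.get_calibration("side");im=manip.grab_frame("side");crop(im,160,240,320,380,4,f"pics/s{k}.png")
T=manip.get_calibration("top")
m=np.array([.6322,.0022,.11]);print("mark in tool",Rt.T@(m-t),"wrist px",proj(W,m),"side crop",(proj(S,m)-[160,240])*4)
s=manip.state();print(s['tool_pos'])
E
python3 look.py 7
```

```text
time: 7.23
tool_pos: [0.6301, 0.0013, 0.2693]
tool_rot: [0.0, 0.998, -0.056, -0.002]
contact_force: [0.2, -0.1, -1.1]
gripper_width: 0.324
[0.63007139 0.00134564 0.26933848] [ 0.2381337 -0.1123714 -1.1123025] 0.3244283580506445 yaw -6.379476716075664 [-3.19298826e-03 -2.39700254e-04 -9.99994874e-01]
mark in tool [ 0.00252186 -0.00118007  0.15933066] wrist px [321.122555   216.29777659] side crop [290.21133999 362.36427694]
[0.63033074 0.00080595 0.27040127]
```

View pics/w7.png

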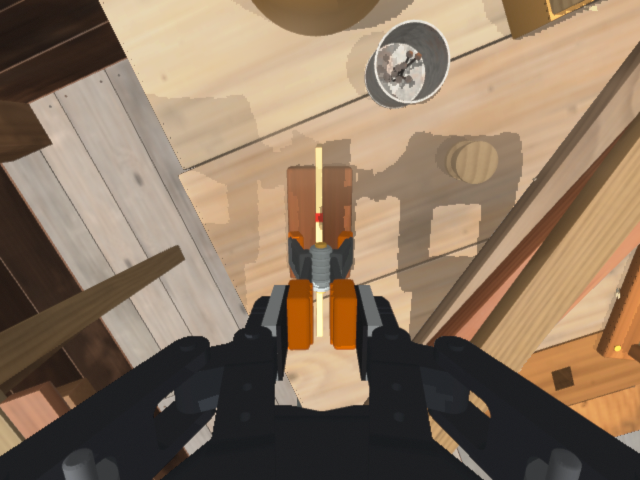

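View pics/s7.png

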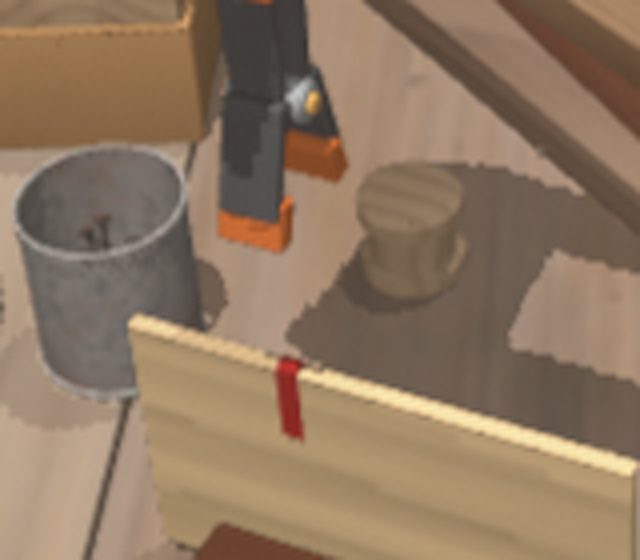

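```bash
python3 -m creep '[[0,0,0,0.0025,-0.0014,0,0],[0,0,0,0,0,0.018,0],[0,0,0,0,0,0.018,0],[0,0,0,0,0,0.018,0],[0,0,0,0,0,0,0],[0,0,0,0,0,0,0],[0,0,0,0,0,0,0]]'
python3 look.py 8
```

```text
time: 7.92
tool_pos: [0.6341, 0.0025, 0.2186]
tool_rot: [0.0, 0.998, -0.056, 0.001]
contact_force: [1.1, 0.9, -1.2]
gripper_width: 0.326
[0.63409325 0.00254734 0.2185801 ] [ 1.10055182  0.87004653 -1.21967835] 0.3256032916285451 yaw -6.392730862305816 [ 1.58214016e-03 -1.81568661e-04 -9.99998732e-01]
mark in tool [-0.00201571  0.00055551  0.10857703] wrist px [323.33138953 237.61683516] side crop [290.21133999 362.36427694]
[0.63450388 0.00272131 0.21940907]
```

View pics/w8.png

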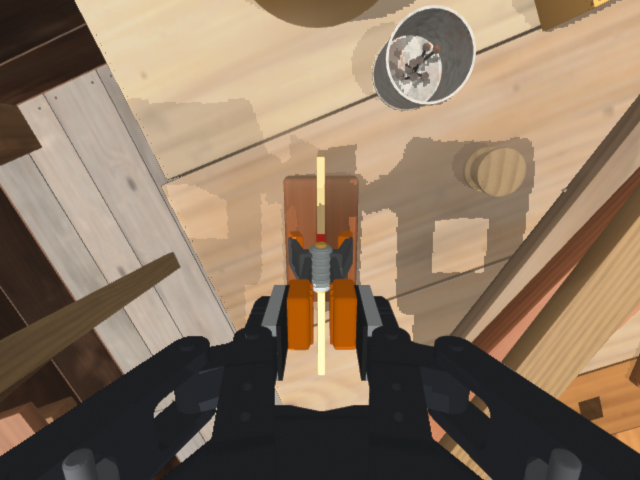

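View pics/s8.png

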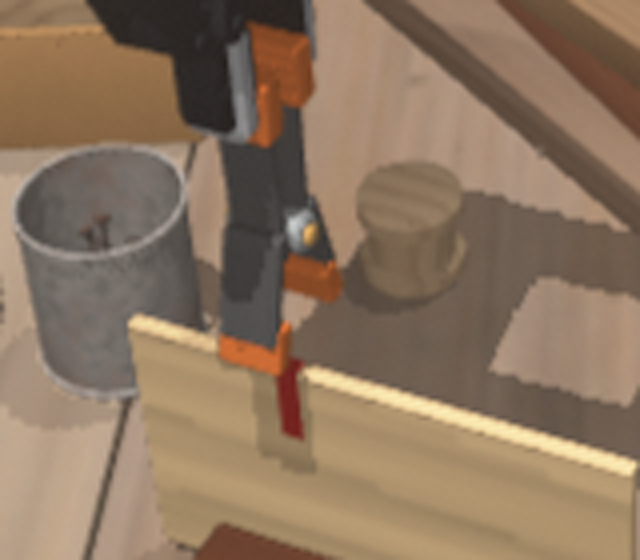

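Run:
```python
from h import *
S=manip.get_calibration("side");W=manip.get_calibration("wrist")
s=manip.state();Rt=q2R(s['tool_rot']);t=s['tool_pos'];print(t,Rt[:,2])
f=lambda p:np.round((proj(S,t+Rt@np.array(p))-[160,240])*4)
for dz in (.082,.086,.09,.094): print(dz,[f([x,y,dz]) for x in(-.011,0,.011) for y in (-.014,-.02)])
for dz in (.038,.042,.046,.05): print(dz,f([-.013,0,dz]))
p=np.array([.6322,.0022,.11]);print((proj(S,p)-[160,240])*4)
```

```text
[0.63450388 0.00272131 0.21940907] [ 3.10652808e-03 -3.64198365e-04 -9.99995108e-01]
0.082 [array([284., 338.]), array([275., 351.]), array([253., 329.]), array([243., 342.]), array([222., 320.]), array([213., 333.])]
0.086 [array([285., 348.]), array([276., 360.]), array([254., 338.]), array([245., 351.]), array([224., 329.]), array([214., 342.])]
0.09 [array([286., 357.]), array([277., 370.]), array([255., 348.]), array([246., 360.]), array([225., 338.]), array([215., 351.])]
0.094 [array([287., 366.]), array([278., 379.]), array([257., 357.]), array([247., 369.]), array([226., 347.]), array([216., 360.])]
0.038 [300. 205.]
0.042 [301. 215.]
0.046 [302. 225.]
0.05 [303. 235.]
[290.21133999 362.36427694]
```

```bash
python3 -m creep '[[0,0,0,-0.002,0,0,0],[0,0,0,0,0,0,0],[0,0,0,0,0,0.01,0],[0,0,0,0,0,0.01,0],[0,0,0,0,0,0.01,0],[0,0,0,0,0,0.01,0],[0,0,0,0,0,0.005,0],[0,0,0,0,0,0,0],[0,0,0,0,0,0,0],[0,0,0,0,0,0,0],[0,0,0,0,0,0,0]]'
python3 look.py 9
```

```text
time: 8.93
tool_pos: [0.6321, 0.0032, 0.1732]
tool_rot: [0.0, 0.998, -0.055, 0.001]
contact_force: [0.0, -0.4, -0.9]
gripper_width: 0.32
[0.63213217 0.00319103 0.17321676] [ 0.03018969 -0.37795526 -0.87842849] 0.3200213246954787 yaw -6.357914507085146 [ 1.51119869e-03 -1.76899663e-04 -9.99998842e-01]
mark in tool [8.09717852e-05 9.76892763e-04 6.32169620e-02] wrist px [324.40081889 255.13377834] side crop [290.21133999 362.36427694]
[0.63208179 0.00323292 0.1732202 ]
```

View pics/w9.png

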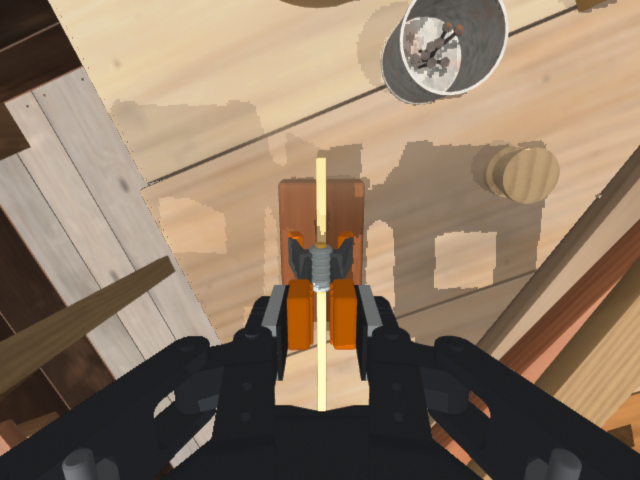

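View pics/s9.png

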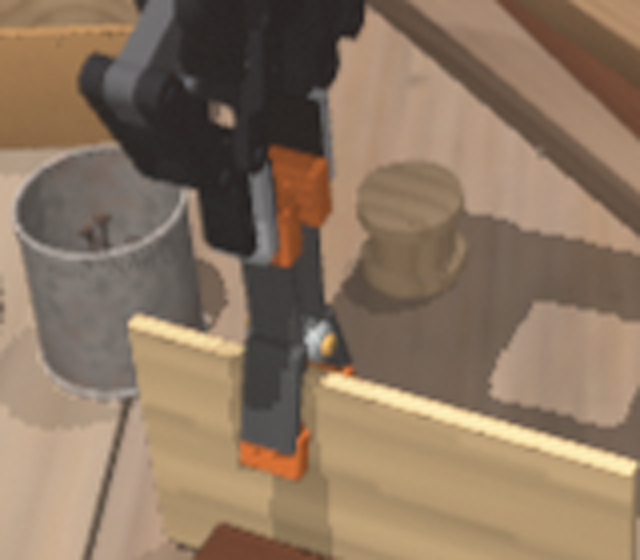

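```bash
python3 -m creep '[[0,0,0,0,0,0,0],[0,0,0,0,0,0,0],[0,0,0,0,0,0,0],[0,0,0,0,0,0,0],[0,0,0,0,0,0,0],[0,0,0,0,0,0,0]]'
python3 - <<'E'
from h import *
im=manip.grab_frame("top");crop(im,150,160,270,290,4,"pics/t10.png")
c=manip.get_calibration("wrist");im=manip.grab_frame("wrist");crop(im,260,150,380,300,4,"pics/w10.png")
print(manip.state()['tool_pos'],manip.state()['contact_force'])
E
```

```text
time: 9.53
tool_pos: [0.6315, 0.0033, 0.1722]
tool_rot: [0.0, 0.998, -0.055, -0.0]
contact_force: [-0.8, 0.1, -0.5]
gripper_width: 0.326
[0.63157869 0.00324247 0.17228347] [ 0.04072652 -0.22316722 -1.56997293]
```

View pics/t10.png

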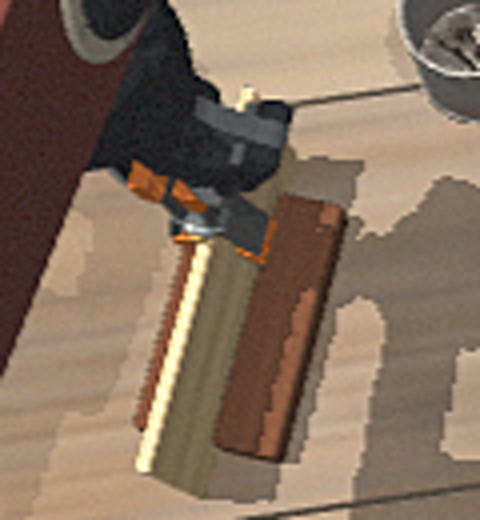

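View pics/w10.png

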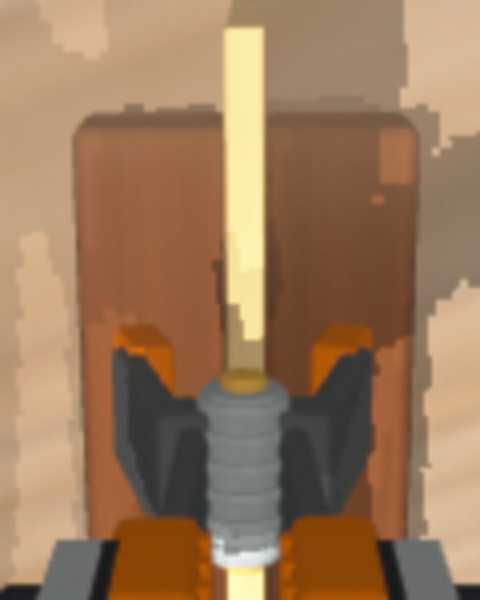

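```bash
python3 -c "
from plant import manip
print(manip.job_done()); s=manip.state(); print(s['time'],s['tool_pos'],s['contact_force'],s['gripper_width'])"
```

```text
the job is handed in; nothing more can be done
None
the job is handed in; nothing more can be done
```

I squeezed the orange clamp open on the rail, lifted it straight off, and carried it to the panel. I handed the job in at about 9.6 s, with the gripper still squeezing the clamp wide open over the red mark.

**Last checks before hand-in:**
- **Height:** I put the hinge about 16 to 18 mm above the panel's top edge and the jaw tips about 27 mm down on either side. These are worked out from the camera views, good to a few millimetres.
- **Centring:** In the wrist picture the panel sits midway between the jaws, less than 1 mm off.
- **Contact:** The wrist force was within about 2 N of zero, and no contact showed in the pictures.
- **Panel:** In the top view, the end I compared was still at its first position to within a pixel.
- **Mark:** The red mark itself is hidden under the coil and jaw, so I could not see it at the end. The tool position agreed with the earlier measurement of the mark to about 1 mm along the panel.
- **Other things:** I did not go near the blue clamp, nail tin or sleeve. They looked untouched in the pictures, but I did not measure them again.

**Off nominal:**
- **Squeeze:** The clamp slid down a few millimetres on the rail as it was squeezed, with about 7.5 N measured upward on the tool. I allowed for this in the final height.
- **Position readings:** They wandered by 1 to 4 mm between samples while the arm settled, and by about 1 mm at the end.
- **After hand-in:** The state could no longer be read, so I have no check of the final second.

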